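# Turn a dryer lint screen round and slide it into the rack

### The job

Lift the lint screen out of its sloping drain stand, turn it end for end, and slide it upright between the two sprung neighbour screens of the rack, spreading them, until its foot is fully down on the rack floor, blue handle out of the open end and tail just short of the red end plate; then let go; press it in, do not drop it. Do not knock the screen or the robot against the yellow guard rail or the coin meter, and leave the bottle, jar and cup where they stand.

Things in the scene. Friction and masses are not known exactly. Their poses are not given: they have to be found in the camera images.
- screen: Dryer lint screen, 0.25 kg: flat aluminium frame, dark mesh, 170 mm long (x -95 to 75), 14 thick, 100 tall (z 0 to 100), blue handle block at the +x end (x 75 to 105, 18 thick, z 33 to 83). Lowest 17 mm tapers to a 4 mm wide foot. Origin: underside of the foot, near mid-length; x towards the handle, y across, z up. It starts leaning 24 degrees, its top towards the robot.
- top_edge (a point): Middle of the screen's top edge, 100 mm up z from its origin, same axes: the place to pinch it across its 14 mm thickness, fingers pointing along the screen's plane (-z).
- handle (a point): Centre of the screen's blue handle, 90 mm along x and 58 mm up z from the screen's origin.
- stand: Fixed drain stand: white base 300 x 190 x 8 mm (x -150 to 150, y -130 to 60) with a steel cradle that leans 24 degrees towards +y, in which the screen rests with its handle to the stand's +x. Origin on the table under the base; z up. Its +x points roughly to the robot's left, its +y roughly towards the robot.
- cradle (a point): Where the screen's foot rests in the cradle, at (0, -30, 90) mm in the stand's frame. The cradle's back plate supports only the lowest 54 mm of the screen's +y face (over x -65 to 65); a 6 mm lip keeps the foot from sliding to -y. Lift the screen out along its own plane.
- guard: Fixed yellow guard rail on the stand, beyond the screen: an arch of 12 mm round bar, posts at x = -140 and +140 mm, level bar 180 mm above its origin. Origin: foot of the arch, midway between the posts, at (0, -115, 8) mm in the stand's frame; same axes as the stand. It must not be knocked.
- rack: Fixed rack: navy base 250 x 150 x 10 mm. Origin: on the table under its centre; x along the slot to the open end (roughly to the robot's right), z up. Red end plate, 130 wide, top at z = 80, face at x = -107: a centred screen leaves 12 mm to it. Two fixed outer screens at y = -58 and 58, 12 thick, 140 long, tops at z = 65.
- slot (a point): Centre of the slot on the rack floor, z = 10 mm above the table, rack's axes. The screen's origin belongs here, its axes along the rack's, handle out at +x. Steel cheeks 16 mm apart and 12 mm high guide the foot.
- near_leaf (a joint): Sprung neighbour screen on the rack's -y side, 120 mm long, hinged at y = -20, z = 12 mm. At 0 rad it leans in; its 10 mm round top bead is at z = 62, with a 4 mm gap to the other bead, at y = 0. Positive = pushed outward, to 0.35. It presses with 4 to 5 N. The tapered foot, pushed down at y = 0 with 8 to 20 N, spreads the two; friction can hold the screen up, so press it fully home.
- far_leaf (a joint): The same on the rack's +y side, hinged at y = +20 mm; positive = pushed outward.
- coin_meter: Fixed steel coin meter, an upright box 70 x 80 mm, 240 mm tall, between stand and rack. Origin: centre of its underside. Must not be knocked.
- detergent: Loose orange bottle, 66 mm diameter, 180 mm tall; origin at the centre of its underside. Leave it.
- stain_jar: Loose white and green jar, 68 mm diameter, 110 mm tall; origin at the centre of its underside. Leave it.
- token_cup: Loose red cup, 72 mm across, 95 mm tall; origin at the centre of its underside. Leave it.

How it is judged:
By the outcome, as a careful person would: the job done as asked, in the order asked, and still so for the second after the job is handed in, with the robot touching nothing.
It also fails if it takes over 64 s, if anything falls off the work surface, if the arm or the gripper's body presses on something with over 40 N, if the wrist force passes 120 N, or if a joint passes its speed limit or range.

### The arm

A 6-joint arm with a two-finger parallel gripper is mounted at the origin on the work surface. World frame = base frame: x ahead of the robot, y to its left, z up, the work surface at z = 0. Lengths are in mm, angles in rad, forces in N, time in s.
With the tool pointing down it reaches from about 350 to 875 mm from the base axis. Payload 4.2 kg.
Tool frame: the origin (TCP) lies on the mounting face of the last link; the fingertips stand 182 mm ahead of it and the grasp point (between the pads) lies 164 mm ahead of it (ctrl.nose_length is the distance from the TCP to the fingertips, in mm); z points along the fingers, y is the line along which they close (so a half turn about z gives the same grasp; the last joint's range is limited). The gripper opens to 87 mm and grips with 3 to 60 N. Pads are 19 mm wide; open, the fingers measure 117 mm over their backs; the gripper's body (75 mm by 190 mm) begins 51 mm behind the grasp point.
Start: joints at [1.421, 0.385, 0.008, 0, -1.194, -0.259], TCP at [248.41, 573.492, 404.75] pointing down, gripper open.
Joint ranges: [-3.14, 3.14], [-1.21, 2.06], [-1.07, 1.41], [-3.16, 2.05], [-2.99, -0.16], [-3.1, 3.1]. Speed limits (rad/s): [2.79, 2.79, 3.14, 3.14, 3.14, 3.14].

### API

Orientations are given as [roll, pitch, yaw] about the fixed x, y, z axes, in that order (R = Rz(yaw) Ry(pitch) Rx(roll)).
In Python, from station import ctrl, optics, sensors, job_done gives the robot as it stands (ctrl), with the cameras (optics), the job as plain functions and the readings (sensors).
- The arm moves only by the tool jog_arm, called after "Call:" as name([rows], argument=value, ...), one row to a line, values as JSON. Schema: {"type":"object","properties":{"moves":{"type":"array","items":{"type":"object","properties":{"wx":{"type":"number"},"wy":{"type":"number"},"wz":{"type":"number"},"x":{"type":"number"},"y":{"type":"number"},"z":{"type":"number"},"jaw":{"type":"number"}},"additionalProperties":false,"required":["jaw"]},"minItems":1,"maxItems":10},"only":{"type":"string"},"quiet":{"type":"boolean"},"lines":{"type":"string"}},"required":["moves"],"additionalProperties":false}. moves is a list of rows, 1 to 10 of them, each an object with the fields wx, wy, wz (a rotation vector in rad), x, y, z (the shift in mm), jaw (the opening from 0.0 (shut) to 1.0 (fully open)); a field left out counts as zero (the opening has to be given); each row is the pose to reach, as a shift and turn from the pose commanded when the call began, along the tool's axes at that moment; what a row does not reach only later rows make up. A row lasts 1/12 s, in which the tool goes at most 41.7 mm and 0.125 rad, less where a joint would pass 70% of its speed; a pose out of reach is approached as far as the arm can. The fingers move at their own pace and stop on an object; the grip force is fixed at half the most. Time passes only in rows, so rows that do not move let the fingers close. The tool returns the time, the measured TCP pose, the force, the opening and the grip force at its end. only (a regular expression) keeps the lines of the reply that match it, lines (a string "A,B") keeps lines A to B, and quiet returns only ok. Input that does not fit is refused with a message, and nothing moves.
- sensors.sense(): the state, without advancing time (a new reading comes with each control period).
- optics.grab_frame(name): name is "scene" or "top" or "wrist"; returns the picture (480x640x3 uint8, blue, green, red); there is no depth.
- optics.calibration(name): a dict with "camera_matrix" (3x3 intrinsics, pixels), "rvec" (rotation vector, rad) and "tvec" (3), from world to camera coordinates, as OpenCV has them. Camera axes: x right, y down, z forward; pixel columns grow to the right and rows downward; lengths in mm; the calibration is good to about 2 mm. A picture is of the moment at which its call begins: read the wrist's pose just before it. calibration takes no time and is no camera call; for the wrist camera it gives the pose at the moment of the call.
- job_done(): hands the job in; it is judged then, once.
The state is a dict: "t": time; "joint_positions": joint angles; "joint_vel": joint speeds; "tau": joint torques, N m; "tcp_pos": TCP position; "eef_rot": TCP orientation; "ft_force": force on the tool from outside, world axes, zero at the start; "wrist_torque": the same for the moment, N m; "opening": opening from 0.0 (shut) to 1.0 (fully open); "gripper_force": force on a finger pad.
Only numpy, scipy, OpenCV 4.12 (cv2) and the standard library are available. Lean on these libraries where they do the work, as an engineer would, in place of code of your own. Each camera call takes 0.05 s, during which the arm holds its last target. There are 200 camera calls.

## Working session

There is one attempt and no reset: what is moved stays moved. The work goes in short steps, Python scripts to look and compute and a tool call to move; the robot and the scene stay as the last step left them, time stands still between calls to the robot, and variables do not carry over. Pictures are saved under pics/ and viewed, at most 10 in all, crops included, and the job is handed in when it is done.

```bash
ls; mkdir -p pics; cat > h.py <<'E'
import numpy as np, cv2
from station import ctrl, optics, sensors, job_done
from scipy.spatial.transform import Rotation as R
def cal(n):
    c=optics.calibration(n); K=np.array(c["camera_matrix"],float); r=cv2.Rodrigues(np.array(c["rvec"],float))[0]; t=np.array(c["tvec"],float).ravel()
    return K,r,t
def ray(n,px,c=None):
    K,r,t=c or cal(n); o=-r.T@t; d=r.T@np.linalg.inv(K)@np.array([px[0],px[1],1.]); return o,d/np.linalg.norm(d)
def onz(n,px,z,c=None):
    o,d=ray(n,px,c); return o+d*(z-o[2])/d[2]
def proj(n,p,c=None):
    K,r,t=c or cal(n); q=K@(r@np.array(p,float)+t); return q[:2]/q[2]
def tri(rays):
    A=np.zeros((3,3));b=np.zeros(3)
    for o,d in rays:
        M=np.eye(3)-np.outer(d,d);A+=M;b+=M@o
    x=np.linalg.solve(A,b); return x,[np.linalg.norm((np.eye(3)-np.outer(d,d))@(x-o)) for o,d in rays]
E
python3 - <<'E'
from h import *
np.set_printoptions(precision=3,suppress=True)
for n in("scene","top"):
    f=optics.grab_frame(n); cv2.imwrite(f"pics/{n}0.png",f)
    K,r,t=cal(n); print(n,K[0,0],-r.T@t,r[2])
print(sensors.sense())
E
```

```text
pics
station.py
scene 502.91006926844665 [1027.243  765.918  982.109] [-0.346 -0.662 -0.665]
top 469.8846699101786 [ 477.027 -103.329 1350.482] [ 0.088  0.014 -0.996]
{'t': 0.1, 'joint_positions': array([ 1.421,  0.385,  0.007, -0.   , -1.194, -0.259]), 'joint_vel': array([ 0.001, -0.001,  0.004,  0.003, -0.001,  0.001]), 'tau': array([ -0.   , -39.169,  18.793,   4.232,   0.013,  -0.   ]), 'tcp_pos': array([248.35 , 573.323, 403.806]), 'eef_rot': array([ 3.14 , -0.   , -0.409]), 'ft_force': array([-0.136,  0.347, -0.107]), 'wrist_torque': array([-0.006,  0.035,  0.024]), 'gripper_force': 0.0, 'opening': 1.0012047444743173}
```

View pics/scene0.png

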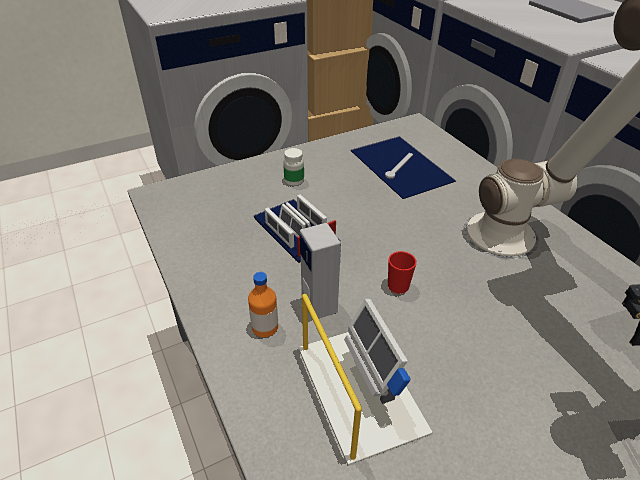

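View pics/top0.png

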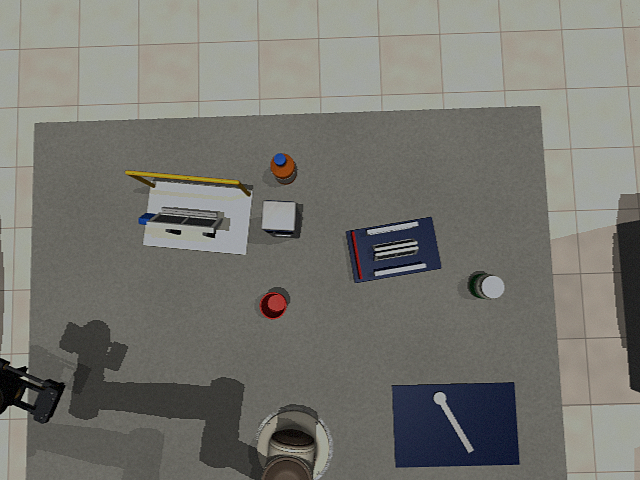

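The scene view shows the stand with its yellow arch (300-360, 295-460) and the leaning screen with its blue handle at about (399,380). The grey coin meter is at (320,270), the rack at (295,225), the bottle at (263,310), the cup at (401,272) and the jar at (293,167). In the top view the stand is at (198,218), the meter at (279,217) and the navy rack at (393,250) with its red plate on the left at (356,256). The cup is at (274,305), the jar at (488,287) and the bottle at (284,168).

```bash
python3 - <<'E'
from h import *
np.set_printoptions(precision=1,suppress=True)
f=cv2.imread("pics/top0.png"); s=cv2.imread("pics/scene0.png"); H=cv2.cvtColor(f,cv2.COLOR_BGR2HSV); S=cv2.cvtColor(s,cv2.COLOR_BGR2HSV)
def mask(h,lo,hi,roi):
    m=cv2.inRange(h,np.array(lo),np.array(hi)); z=np.zeros_like(m); x0,y0,x1,y1=roi; z[y0:y1,x0:x1]=m[y0:y1,x0:x1]; return cv2.morphologyEx(z,cv2.MORPH_OPEN,np.ones((2,2)))
def rect(n,m,z,k=1):
    p=cv2.findNonZero(m); hull=cv2.convexHull(p).reshape(-1,2).astype(float)+.0
    w=np.array([onz(n,q,z)[:2] for q in hull],np.float32); r=cv2.minAreaRect(w); print(n,len(p),"centre",np.array(r[0]),"size",np.array(r[1]),"ang",r[2]); print(cv2.boxPoints(r).tolist()); return r
print("RACK"); rect("top",mask(H,(105,100,20),(130,255,120),(335,205,450,295)),10)
print("rack scene");rect("scene",mask(S,(105,100,20),(130,255,120),(245,190,345,265)),10)
print("STAND");rect("top",mask(H,(0,0,185),(180,40,255),(135,180,256,260)),8)
rect("scene",mask(S,(0,0,185),(180,40,255),(295,325,440,470)),8)
for n,h,rt,rs in(("red plate",((0,150,50),(8,255,255)),(340,220,365,285),(320,200,345,250)),("blue",((100,150,60),(115,255,255)),(130,200,170,235),(380,360,415,400))):
    for nm,hh,roi in(("top",H,rt),("scene",S,rs)):
        m=mask(hh,*h,roi); p=cv2.findNonZero(m); 
        if p is not None: print(n,nm,len(p),p.reshape(-1,2).mean(0),cv2.boundingRect(p),cv2.boxPoints(cv2.minAreaRect(p)).round(1).tolist())
# crops
c=lambda im,x,y,w,h,k:cv2.resize(im[y:y+h,x:x+w],None,fx=k,fy=k,interpolation=cv2.INTER_CUBIC)
a=c(f,125,165,135,95,3);b=c(f,340,205,110,95,3);d=c(s,290,285,150,190,3); e=c(s,245,185,110,95,3)
W=np.zeros((600,800,3),np.uint8); W[:285,:405]=a; W[:285,405:735]=b; W[290:575,:330]=e
cv2.imwrite("pics/crop1.png",W); cv2.imwrite("pics/crop2.png",d)
E
```

```text
RACK
top 2449 centre [ 537.6 -300.3] size [148.7 247. ] ang 7.910743236541748
[[446.99932861328125, -188.22885131835938], [480.99005126953125, -432.8500061035156], [628.2896118164062, -412.3823547363281], [594.2988891601562, -167.76119995117188]]
rack scene
scene 566 centre [ 539.7 -273.8] size [146.6 276.9] ang 7.740915775299072
[[448.414306640625, -146.49887084960938], [485.7056884765625, -420.83624267578125], [630.9473876953125, -401.0931701660156], [593.656005859375, -126.75579833984375]]
STANDTraceback (most recent call last):
  File "<stdin>", line 11, in <module>
  File "<stdin>", line 7, in rect
cv2.error: OpenCV(4.12.0) /io/opencv/modules/imgproc/src/convhull.cpp:143: error: (-215:Assertion failed) total >= 0 && (depth == CV_32F || depth == CV_32S) in function 'convexHull'
```

```bash
cat > m.py <<'E'
from h import *
np.set_printoptions(precision=1,suppress=True)
f=cv2.imread("pics/top0.png"); s=cv2.imread("pics/scene0.png"); H=cv2.cvtColor(f,cv2.COLOR_BGR2HSV); S=cv2.cvtColor(s,cv2.COLOR_BGR2HSV)
print(H[240,240],H[200,245],S[420,400],H[150,200])
def mask(h,lo,hi,roi):
    m=cv2.inRange(h,np.array(lo),np.array(hi)); z=np.zeros_like(m); x0,y0,x1,y1=roi; z[y0:y1,x0:x1]=m[y0:y1,x0:x1]; return cv2.morphologyEx(z,cv2.MORPH_OPEN,np.ones((3,3)))
def rect(n,m,z,k=1):
    p=cv2.findNonZero(m)
    if p is None: return print("none")
    hull=cv2.convexHull(p).reshape(-1,2).astype(float)
    w=np.array([onz(n,q,z)[:2] for q in hull],np.float32); r=cv2.minAreaRect(w); print(n,len(p),"centre",np.array(r[0]),"size",np.array(r[1]),"ang",r[2]); print(cv2.boxPoints(r).tolist()); return r
print("STAND");rect("top",mask(H,(0,0,150),(180,60,255),(135,183,256,260)),8)
rect("scene",mask(S,(0,0,150),(180,60,255),(295,325,440,470)),8)
for n,h,rt,rs in(("red plate",((0,150,50),(8,255,255)),(340,220,365,285),(320,200,345,250)),("blue",((100,150,60),(120,255,255)),(130,200,170,235),(380,360,415,400))):
    for nm,hh,roi in(("top",H,rt),("scene",S,rs)):
        m=mask(hh,*h,roi); p=cv2.findNonZero(m); 
        if p is not None: print(n,nm,len(p),p.reshape(-1,2).mean(0),cv2.boundingRect(p),cv2.boxPoints(cv2.minAreaRect(p)).round(1).tolist())
c=lambda im,x,y,w,h,k:cv2.resize(im[y:y+h,x:x+w],None,fx=k,fy=k,interpolation=cv2.INTER_CUBIC)
a=c(f,125,165,135,95,3);b=c(f,340,205,110,95,3);d=c(s,290,285,150,190,3); e=c(s,245,185,110,95,3)
W=np.zeros((600,800,3),np.uint8); W[:285,:405]=a; W[:285,405:735]=b; W[290:575,:330]=e
cv2.imwrite("pics/crop1.png",W); cv2.imwrite("pics/crop2.png",d)
E
python3 m.py
```

```text
[103  11 170] [103  11 168] [ 23  21 208] [ 21  16 109]
STAND
top 5031 centre [650.9 261.5] size [297.4 188.2] ang 83.00337219238281
[[539.3549194335938, 125.40348815917969], [726.1672973632812, 102.47697448730469], [762.3923950195312, 397.6500244140625], [575.5800170898438, 420.5765380859375]]
scene 14634 centre [628.2 279.3] size [355.5 355.3] ang 62.683345794677734
[[388.76922607421875, 202.86842346191406], [704.4668579101562, 39.80853271484375], [867.6096801757812, 355.66668701171875], [551.9120483398438, 518.7265625]]
red plate scene 55 [332.6 225.1] (329, 221, 7, 10) [[329.0, 221.0], [335.0, 221.0], [335.0, 230.0], [329.0, 230.0]]
blue top 82 [144.  218.5] (139, 214, 12, 10) [[139.0, 214.0], [150.0, 214.0], [150.0, 223.0], [139.0, 223.0]]
blue scene 382 [398.3 381.5] (388, 369, 22, 27) [[383.20001220703125, 387.70001220703125], [399.70001220703125, 365.79998779296875], [412.79998779296875, 375.6000061035156], [396.3999938964844, 397.5]]
```

View pics/crop1.png

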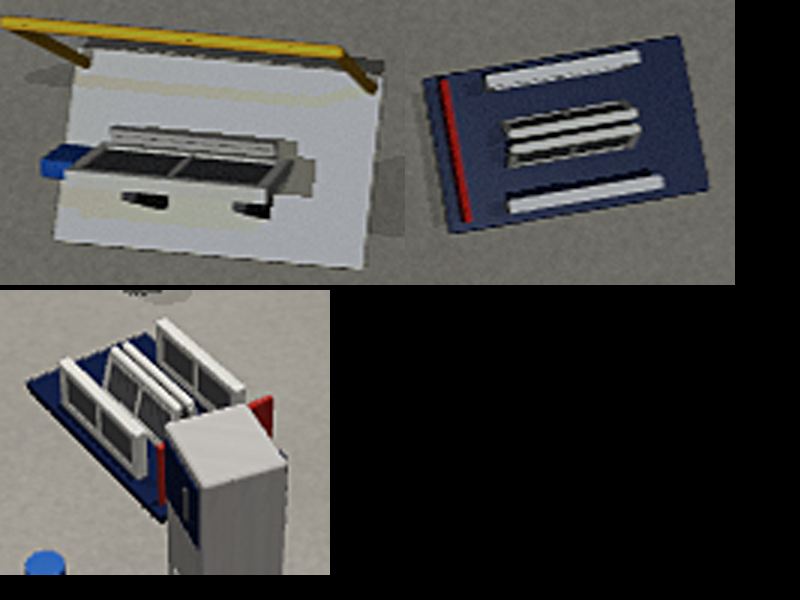

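View pics/crop2.png

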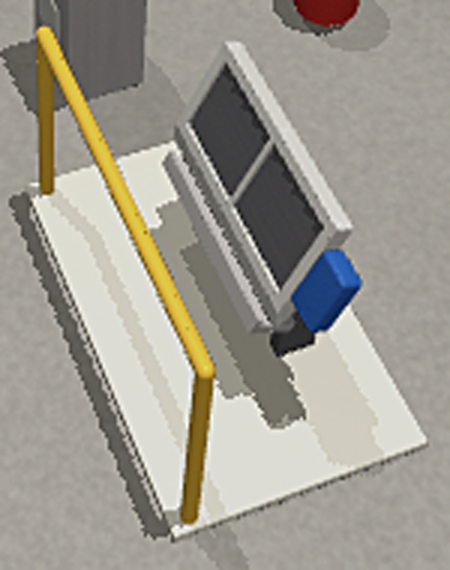

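The crops show the lint screen's top edge running from about (148,221) to (214,229) in the top picture, and from about (405,362) to (367,300) in the scene picture. The leaf beads and the red plate can be seen clearly in the rack.

```bash
cat > g.py <<'E'
from h import *
np.set_printoptions(precision=3,suppress=True)
xs=np.array([.1218,.9926,0]);xs/=np.linalg.norm(xs);ys=np.array([-xs[1],xs[0],0]);zs=np.array([0,0,1.])
SO=np.array([616.2,265.8,0]); cr=SO-30*ys+90*zs
a=np.radians(24); sz=np.sin(a)*ys+np.cos(a)*zs; sy=np.cos(a)*ys-np.sin(a)*zs; sx=xs
S=lambda x,y,z:cr+x*sx+y*sy+z*sz
rx=np.array([.1376,-.9905,0]);ry=np.array([.9905,.1376,0]);RO=np.array([537.6,-300.3,0]); RK=lambda x,y,z:RO+x*rx+y*ry+z*zs
E
python3 - <<'E'
from g import *
for n in("top","scene"):
    C=cal(n)
    for p in((75,7,100),(75,-7,100),(-95,7,100),(-95,-7,100),(90,0,58),(105,9,83),(105,-9,33)): print(n,p,proj(n,S(*p),C))
    for p in((-107,-65,80),(-107,65,80),(-60,0,65),(60,0,65)): print(n,"rack",p,proj(n,RK(*p),C))
    print("guard",proj(n,SO-115*ys-140*xs+188*zs,C),proj(n,SO-115*ys+140*xs+188*zs,C))
print("top_edge",S(0,0,100),"meter top corners (top view 263..297,200..229)")
for q in((264,200),(297,202),(296,234),(263,232)): print(onz("top",q,240))
for n,q,z in(("bottle",(280,159),180),("cup",(274,305),95),("jar",(493,287),110)): print(n,onz("top",q,z))
c=optics.calibration("wrist"); o=cal("wrist"); print("wristcam",-o[1].T@o[2],o[1][2],o[0])
E
```

```text
top (75, 7, 100) [147.214 226.62 ]
top (75, -7, 100) [146.986 221.348]
top (-95, 7, 100) [213.972 232.733]
top (-95, -7, 100) [214.003 227.467]
top (90, 0, 58) [147.798 218.519]
top (105, 9, 83) [138.304 224.227]
top (105, -9, 33) [145.791 211.98 ]
top rack (-107, -65, 80) [362.885 279.471]
top rack (-107, 65, 80) [354.481 231.962]
top rack (-60, 0, 65) [375.248 252.936]
top rack (60, 0, 65) [418.584 245.575]
guard [236.646 181.922] [126.877 172.17 ]
scene (75, 7, 100) [406.984 360.341]
scene (75, -7, 100) [401.349 360.525]
scene (-95, 7, 100) [369.209 298.045]
scene (-95, -7, 100) [363.948 297.793]
scene (90, 0, 58) [397.557 380.993]
scene (105, 9, 83) [411.097 378.773]
scene (105, -9, 33) [391.493 395.927]
scene rack (-107, -65, 80) [335.066 218.568]
scene rack (-107, 65, 80) [297.27  235.664]
scene rack (-60, 0, 65) [307.065 222.417]
scene rack (60, 0, 65) [284.526 201.89 ]
guard [304.079 296.304] [357.844 408.677]
top_edge [605.606 267.1   181.355] meter top corners (top view 263..297,200..229)
[656.761  38.219 240.   ]
[649.405 -40.607 240.   ]
[572.817 -36.265 240.   ]
[580.013  42.1   240.   ]
bottle [770.286   3.131 180.   ]
cup [398.32   35.641  95.   ]
jar [ 429.464 -538.894  110.   ]
wristcam [323.859 539.452 384.155] [-0.278  0.118 -0.953] [[403.538   0.    318.836]
 [  0.    403.538 239.233]
 [  0.      0.      1.   ]]
```

```bash
cat >> g.py <<'E'
def delta(G,Rt,b=164):
    "rows numbers to bring the grasp point to G with tool axes Rt"
    s=sensors.sense(); Rc=R.from_euler("xyz",s["eef_rot"]).as_matrix(); P=np.array(G)-b*Rt[:,2]
    print("t",round(s["t"],2),"rv",R.from_matrix(Rc.T@Rt).as_rotvec(),"d",Rc.T@(P-s["tcp_pos"]),"q",s["joint_positions"],"F",s["ft_force"],"T",s["wrist_torque"],"op",s["opening"])
RG=np.column_stack([sx,-sy,-sz])
E
python3 -c "
from g import *
delta(S(0,0,200),RG)"
```

```text
t 0.1 rv [-0.289  0.39  -1.826] d [346.581 169.314 -18.377] q [ 1.421  0.385  0.007 -0.    -1.194 -0.259] F [-0.136  0.347 -0.107] T [-0.006  0.035  0.024] op 1.0012047444743173
```

Call:
jog_arm([
  {"wx": -0.03, "wy": 0.04, "wz": -0.18, "x": 35, "y": 17, "z": -2, "jaw": 1},
  {"wx": -0.06, "wy": 0.08, "wz": -0.36, "x": 69, "y": 34, "z": -4, "jaw": 1},
  {"wx": -0.087, "wy": 0.117, "wz": -0.548, "x": 104, "y": 51, "z": -6, "jaw": 1},
  {"wx": -0.116, "wy": 0.156, "wz": -0.73, "x": 139, "y": 68, "z": -7, "jaw": 1},
  {"wx": -0.145, "wy": 0.195, "wz": -0.913, "x": 173, "y": 85, "z": -9, "jaw": 1},
  {"wx": -0.173, "wy": 0.234, "wz": -1.096, "x": 208, "y": 102, "z": -11, "jaw": 1},
  {"wx": -0.2, "wy": 0.273, "wz": -1.278, "x": 243, "y": 119, "z": -13, "jaw": 1},
  {"wx": -0.289, "wy": 0.39, "wz": -1.826, "x": 347, "y": 169, "z": -18, "jaw": 1},
  {"wx": -0.289, "wy": 0.39, "wz": -1.826, "x": 347, "y": 169, "z": -18, "jaw": 1},
  {"wx": -0.289, "wy": 0.39, "wz": -1.826, "x": 347, "y": 169, "z": -18, "jaw": 1},
])

```text
t: 0.93
tcp_pos: [500.8, 278.1, 422.4]
eef_rot: [2.853, -0.093, 0.828]
ft_force: [-0.5, -0.0, -0.2]
opening: 0.999
gripper_force: 0.0
```

```bash
python3 -c "
from g import *
delta(S(0,0,200),RG)"
```

```text
t 0.93 rv [-0.097  0.131 -0.614] d [ 0.322 -2.535 -0.833] q [ 0.837  0.25  -0.283  0.352 -0.977  1.359] F [-0.461 -0.013 -0.215] T [0.254 0.511 0.044] op 0.998825963338504
```

Call:
jog_arm([
  {"wx": -0.097, "wy": 0.131, "wz": -0.614, "x": 0.3, "y": -2.5, "z": -0.8, "jaw": 1},
  {"wx": -0.097, "wy": 0.131, "wz": -0.614, "x": 0.3, "y": -2.5, "z": -0.8, "jaw": 1},
  {"wx": -0.097, "wy": 0.131, "wz": -0.614, "x": 0.3, "y": -2.5, "z": -0.8, "jaw": 1},
  {"wx": -0.097, "wy": 0.131, "wz": -0.614, "x": 0.3, "y": -2.5, "z": -0.8, "jaw": 1},
  {"wx": -0.097, "wy": 0.131, "wz": -0.614, "x": 0.3, "y": -2.5, "z": -0.8, "jaw": 1},
  {"wx": -0.097, "wy": 0.131, "wz": -0.614, "x": 0.3, "y": -2.5, "z": -0.8, "jaw": 1},
  {"wx": -0.097, "wy": 0.131, "wz": -0.614, "x": 0.3, "y": -2.5, "z": -0.8, "jaw": 1},
])

```text
t: 1.52
tcp_pos: [497.7, 282.2, 422.5]
eef_rot: [2.724, -0.003, 1.442]
ft_force: [-0.7, -0.5, -0.7]
opening: 0.999
gripper_force: 0.0
```

```bash
python3 - <<'E'
from g import *
delta(S(0,0,200),RG); delta(S(0,0,90),RG)
f=optics.grab_frame("wrist"); C=cal("wrist")
for p in((75,7,100),(75,-7,100),(-95,7,100),(-95,-7,100),(0,0,100)):
    q=proj("wrist",S(*p),C); print(p,q); cv2.circle(f,tuple(int(v) for v in q),3,(0,0,255),1)
cv2.imwrite("pics/w1.png",f)
E
```

```text
t 1.52 rv [-0.001  0.    -0.008] d [-1.807  1.431  0.544] q [ 0.84   0.219 -0.38   0.49  -0.785  1.853] F [-0.654 -0.455 -0.661] T [ 0.089  0.74  -0.057] op 0.9985870039017527
t 1.52 rv [-0.001  0.    -0.008] d [ -1.758   1.556 110.544] q [ 0.84   0.219 -0.38   0.49  -0.785  1.853] F [-0.654 -0.455 -0.661] T [ 0.089  0.74  -0.057] op 0.9985870039017527
(75, 7, 100) [309.648 128.663]
(75, -7, 100) [333.51  128.485]
(-95, 7, 100) [313.016 375.393]
(-95, -7, 100) [332.63  375.288]
(0, 0, 100) [322.188 249.468]
```

View pics/w1.png

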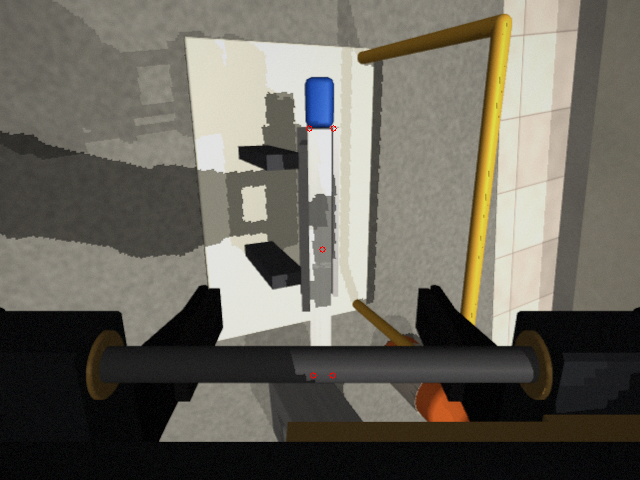

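The wrist view shows the screen's top edge in line with the predicted red marks, its handle-side end at about (321,128), and lying centrally between the fingers. I can go straight down along its plane.

Call:
jog_arm([
  {"wz": -0.008, "x": -1.8, "y": 1.5, "z": 28, "jaw": 1},
  {"wz": -0.008, "x": -1.8, "y": 1.5, "z": 56, "jaw": 1},
  {"wz": -0.008, "x": -1.8, "y": 1.5, "z": 80, "jaw": 1},
  {"wz": -0.008, "x": -1.8, "y": 1.5, "z": 98, "jaw": 1},
  {"wz": -0.008, "x": -1.8, "y": 1.5, "z": 110, "jaw": 1},
  {"wz": -0.008, "x": -1.8, "y": 1.5, "z": 110, "jaw": 1},
  {"wz": -0.008, "x": -1.8, "y": 1.5, "z": 110, "jaw": 1},
])

```text
t: 2.15
tcp_pos: [543.7, 275.1, 322.3]
eef_rot: [2.724, 0.002, 1.45]
ft_force: [0.5, 0.5, 0.3]
opening: 0.998
gripper_force: 0.0
```

```bash
python3 -c "
from g import *
delta(S(0,0,90),RG)"
```

```text
t 2.15 rv [-0.001  0.001  0.002] d [-0.448 -0.326  0.167] q [ 0.744  0.366 -0.481  0.648 -0.539  1.745] F [0.49  0.539 0.263] T [0.057 0.752 0.032] op 0.9981905615391338
```

Call:
jog_arm([
  {"jaw": 0.5},
  {"jaw": 0.3},
  {"jaw": 0},
  {"jaw": 0},
  {"jaw": 0},
  {"jaw": 0},
  {"jaw": 0},
  {"jaw": 0},
  {"jaw": 0},
])

```text
t: 2.9
tcp_pos: [543.4, 275.2, 322.9]
eef_rot: [2.723, 0.001, 1.452]
ft_force: [0.5, -0.4, -0.2]
opening: 0.405
gripper_force: 0.0
```

```bash
python3 -c "
from g import *
delta(S(0,0,90),RG)"
```

```text
t 2.9 rv [-0.    -0.001  0.003] d [-0.451 -0.333  0.844] q [ 0.744  0.365 -0.482  0.649 -0.537  1.746] F [ 0.455 -0.384 -0.171] T [ 0.029  0.731 -0.011] op 0.4046256751717052
```

Call:
jog_arm([
  {"jaw": 0},
  {"jaw": 0},
  {"jaw": 0},
  {"jaw": 0},
  {"jaw": 0},
  {"jaw": 0},
  {"jaw": 0},
  {"jaw": 0},
])

```text
t: 3.57
tcp_pos: [543.3, 275.2, 322.8]
eef_rot: [2.723, 0.001, 1.452]
ft_force: [-3.6, 0.6, 1.4]
opening: 0.159
gripper_force: 30.0
```

```bash
python3 -c "
from g import *
delta(S(0,0,90),RG)"
```

```text
t 3.57 rv [-0.    -0.001  0.003] d [-0.403 -0.104  0.76 ] q [ 0.745  0.365 -0.482  0.649 -0.537  1.746] F [-3.602  0.611  1.371] T [ 0.297  1.687 -0.021] op 0.15938531507739903
```

Gripped at about 14 mm with 30 N. I lift it out along its own plane.

Call:
jog_arm([
  {"z": -8, "jaw": 0},
  {"z": -20, "jaw": 0},
  {"z": -36, "jaw": 0},
  {"z": -54, "jaw": 0},
  {"z": -74, "jaw": 0},
  {"z": -94, "jaw": 0},
  {"z": -114, "jaw": 0},
  {"z": -130, "jaw": 0},
  {"z": -140, "jaw": 0},
  {"z": -140, "jaw": 0},
])

```text
t: 4.4
tcp_pos: [486.4, 282.1, 453.1]
eef_rot: [2.721, -0.003, 1.452]
ft_force: [1.6, -0.7, -2.5]
opening: 0.157
gripper_force: 30.0
```

```bash
python3 - <<'E'
from g import *
RP=np.column_stack([rx,np.cross(-zs,rx),-zs])
yw=lambda d:np.column_stack([[np.cos(d),np.sin(d),0],[np.sin(d),-np.cos(d),0],[0,0,-1.]])
print(yw(np.radians(-82.1))-RP)
delta((500,240,340),yw(np.radians(60)))
E
```

```text
[[-0. -0.  0.]
 [-0.  0.  0.]
 [ 0.  0.  0.]]
t 4.4 rv [ 0.414 -0.088  0.399] d [-40.05   37.675 -39.025] q [ 0.86   0.181 -0.345  0.464 -0.854  1.887] F [ 1.604 -0.711 -2.531] T [0.141 1.13  0.025] op 0.15712089655368147
```

Call:
jog_arm([
  {"wx": 0.069, "wy": -0.015, "wz": 0.067, "x": -7, "y": 6, "z": -7, "jaw": 0},
  {"wx": 0.138, "wy": -0.03, "wz": 0.133, "x": -13, "y": 13, "z": -13, "jaw": 0},
  {"wx": 0.207, "wy": -0.044, "wz": 0.2, "x": -20, "y": 19, "z": -20, "jaw": 0},
  {"wx": 0.276, "wy": -0.059, "wz": 0.266, "x": -27, "y": 25, "z": -26, "jaw": 0},
  {"wx": 0.345, "wy": -0.073, "wz": 0.333, "x": -33, "y": 31, "z": -33, "jaw": 0},
  {"wx": 0.414, "wy": -0.088, "wz": 0.399, "x": -40, "y": 38, "z": -39, "jaw": 0},
  {"wx": 0.414, "wy": -0.088, "wz": 0.399, "x": -40, "y": 38, "z": -39, "jaw": 0},
])

```text
t: 4.98
tcp_pos: [502.3, 239.4, 502.7]
eef_rot: [-3.141, 0.002, 1.042]
ft_force: [1.8, 0.5, -2.1]
opening: 0.157
gripper_force: 30.0
```

```bash
python3 - <<'E'
from g import *
yw=lambda d:np.column_stack([[np.cos(d),np.sin(d),0],[np.sin(d),-np.cos(d),0],[0,0,-1.]])
delta((430,20,350),yw(np.radians(0)))
E
```

```text
t 4.98 rv [0.    0.002 1.042] d [-225.939   48.083  -10.917] q [ 0.736  0.215  0.01  -0.    -1.369  1.877] F [ 1.819  0.501 -2.102] T [-0.037 -0.316  0.029] op 0.15701452535112978
```

Call:
jog_arm([
  {"wz": 0.105, "x": -23, "y": 5, "z": -2, "jaw": 0},
  {"wz": 0.21, "x": -45, "y": 10, "z": -4, "jaw": 0},
  {"wz": 0.315, "x": -68, "y": 14, "z": -6, "jaw": 0},
  {"wz": 0.42, "x": -90, "y": 19, "z": -8, "jaw": 0},
  {"wz": 0.525, "x": -113, "y": 24, "z": -10, "jaw": 0},
  {"wz": 0.63, "x": -136, "y": 29, "z": -11, "jaw": 0},
  {"wz": 0.735, "x": -158, "y": 34, "z": -11, "jaw": 0},
  {"wz": 0.84, "x": -181, "y": 38, "z": -11, "jaw": 0},
  {"wz": 0.945, "x": -203, "y": 43, "z": -11, "jaw": 0},
  {"wy": 0.002, "wz": 1.042, "x": -226, "y": 48, "z": -11, "jaw": 0},
])

```text
t: 5.82
tcp_pos: [428.7, 19.6, 512.3]
eef_rot: [3.138, 0.001, 0.001]
ft_force: [0.8, -0.1, -4.3]
opening: 0.162
gripper_force: 30.0
```

```bash
python3 - <<'E'
from g import *
yw=lambda d:np.column_stack([[np.cos(d),np.sin(d),0],[np.sin(d),-np.cos(d),0],[0,0,-1.]])
delta((490,-200,350),yw(np.radians(-60)))
E
```

```text
t 5.82 rv [ 0.004 -0.002  1.048] d [ 61.092 219.623  -0.927] q [ 0.428 -0.025 -0.238  0.003 -1.36   1.143] F [ 0.765 -0.09  -4.312] T [-0.044 -0.096 -0.051] op 0.16224279811260905
```

Call:
jog_arm([
  {"wz": 0.105, "x": 6, "y": 22, "jaw": 0},
  {"wz": 0.21, "x": 12, "y": 44, "jaw": 0},
  {"wz": 0.315, "x": 18, "y": 66, "jaw": 0},
  {"wz": 0.42, "x": 24, "y": 88, "jaw": 0},
  {"wz": 0.525, "x": 30, "y": 110, "jaw": 0},
  {"wz": 0.63, "x": 37, "y": 132, "jaw": 0},
  {"wz": 0.735, "x": 43, "y": 154, "jaw": 0},
  {"wz": 0.84, "x": 49, "y": 176, "jaw": 0},
  {"wz": 0.945, "x": 55, "y": 198, "jaw": 0},
  {"wx": 0.002, "wz": 1.048, "x": 61, "y": 220, "jaw": 0},
])

```text
t: 6.65
tcp_pos: [491.4, -200.3, 512.4]
eef_rot: [3.14, -0.001, -1.048]
ft_force: [-0.1, 0.7, -3.1]
opening: 0.157
gripper_force: 30.0
```

```bash
python3 - <<'E'
from g import *
RP=np.column_stack([rx,np.cross(-zs,rx),-zs])
delta(RK(0,0,10+90+90),RP)
E
```

```text
t 6.65 rv [ 0.002 -0.001  0.385] d [109.51    9.661 158.494] q [-0.081  0.164 -0.031  0.002 -1.377  0.604] F [-0.135  0.722 -3.144] T [ 0.12  -0.063  0.046] op 0.1571470923234073
```

Call:
jog_arm([
  {"wz": 0.08, "x": 27, "y": 2, "z": 10, "jaw": 0},
  {"wz": 0.16, "x": 54, "y": 5, "z": 20, "jaw": 0},
  {"wz": 0.24, "x": 80, "y": 7, "z": 50, "jaw": 0},
  {"wz": 0.32, "x": 100, "y": 9, "z": 80, "jaw": 0},
  {"wx": 0.002, "wz": 0.385, "x": 109.5, "y": 9.7, "z": 110, "jaw": 0},
  {"wx": 0.002, "wz": 0.385, "x": 109.5, "y": 9.7, "z": 135, "jaw": 0},
  {"wx": 0.002, "wz": 0.385, "x": 109.5, "y": 9.7, "z": 150, "jaw": 0},
  {"wx": 0.002, "wz": 0.385, "x": 109.5, "y": 9.7, "z": 158, "jaw": 0},
  {"wx": 0.002, "wz": 0.385, "x": 109.5, "y": 9.7, "z": 158, "jaw": 0},
  {"wx": 0.002, "wz": 0.385, "x": 109.5, "y": 9.7, "z": 158, "jaw": 0},
])

```text
t: 7.48
tcp_pos: [538.2, -298.8, 356.2]
eef_rot: [-3.14, -0.001, -1.427]
ft_force: [0.9, -0.5, -2.2]
opening: 0.16
gripper_force: 30.0
```

```bash
python3 - <<'E'
from g import *
RP=np.column_stack([rx,np.cross(-zs,rx),-zs])
delta(RK(0,0,10+90+90),RP)
C={}
fs={n:optics.grab_frame(n) for n in("top","scene","wrist")}
s=sensors.sense(); Rc=R.from_euler("xyz",s["eef_rot"]).as_matrix(); G=s["tcp_pos"]+164*Rc[:,2]
Q=lambda x,y,z:G+Rc@np.array([x,-y,90-z])   # screen point as held
pts=[Q(-95,0,0),Q(-95,0,100),Q(75,0,0),Q(75,0,100),Q(90,0,58)]; rp=[RK(-107,65,80),RK(-107,-65,80),RK(-125,-75,10),RK(125,-75,10),RK(125,75,10),RK(-60,0,67),RK(60,0,67)]
for n,f in fs.items():
    for L,c in((pts,(0,0,255)),(rp,(0,255,255))):
        for p in L:
            q=proj(n,p); cv2.circle(f,tuple(int(round(v)) for v in q),2,c,-1 if n!="wrist" else 1)
W=np.zeros((600,800,3),np.uint8)
a=cv2.resize(fs["scene"][130:270,230:350],None,fx=3,fy=3); b=cv2.resize(fs["top"][190:300,330:460],None,fx=3,fy=3)
W[:a.shape[0],:a.shape[1]]=a; W[:b.shape[0],400:400+b.shape[1]]=b
cv2.imwrite("pics/p1.png",W); cv2.imwrite("pics/pw1.png",fs["wrist"])
E
```

```text
t 7.48 rv [-0.002 -0.001  0.005] d [1.387 0.798 2.171] q [-0.244  0.405 -0.088  0.    -1.076  0.387] F [ 0.941 -0.516 -2.178] T [ 0.081 -0.073 -0.038] op 0.15950841847729705
```

View pics/p1.png

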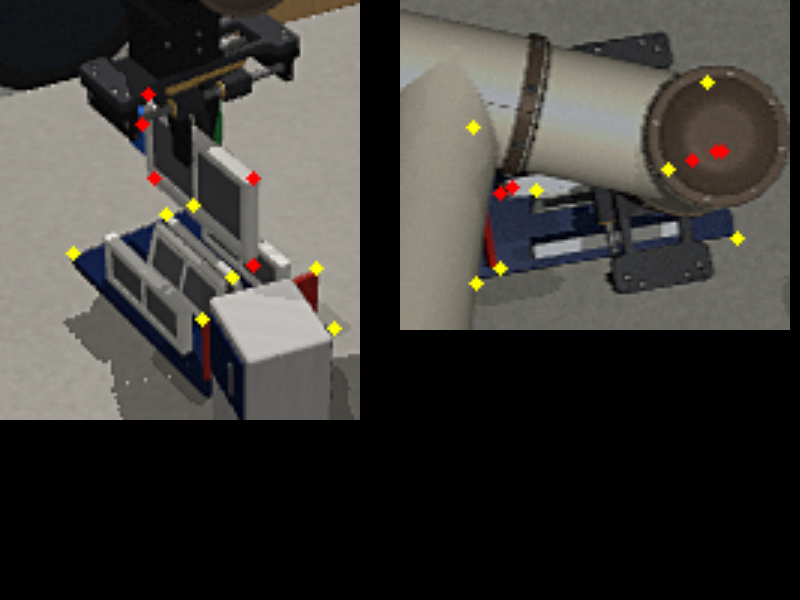

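View pics/pw1.png

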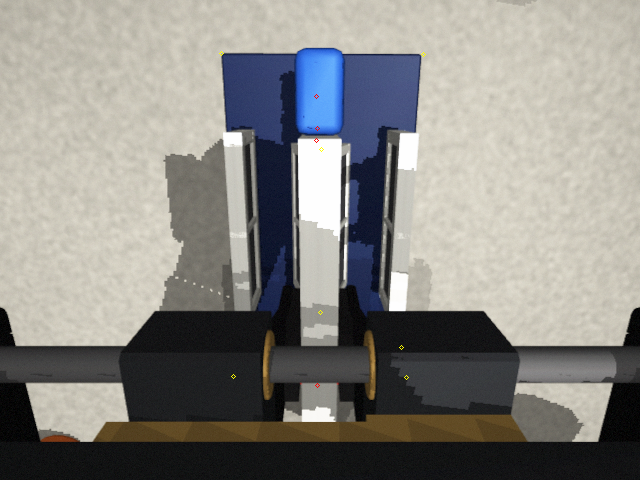

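In the crops the held screen and the rack match the predicted marks to a pixel or two. In the wrist view the screen is centred over the slot at (320,200), between the leaves, with the rack corners at (222,55) and (420,54) against predictions of (221,54) and (423,54). I lower it now.

Call:
jog_arm([
  {"wx": -0.002, "wz": 0.005, "x": 0.4, "y": 0.8, "z": 5, "jaw": 0},
  {"wx": -0.002, "wz": 0.005, "x": 0.4, "y": 0.8, "z": 12, "jaw": 0},
  {"wx": -0.002, "wz": 0.005, "x": 0.4, "y": 0.8, "z": 20, "jaw": 0},
  {"wx": -0.002, "wz": 0.005, "x": 0.4, "y": 0.8, "z": 28, "jaw": 0},
  {"wx": -0.002, "wz": 0.005, "x": 0.4, "y": 0.8, "z": 34, "jaw": 0},
  {"wx": -0.002, "wz": 0.005, "x": 0.4, "y": 0.8, "z": 38, "jaw": 0},
  {"wx": -0.002, "wz": 0.005, "x": 0.4, "y": 0.8, "z": 42, "jaw": 0},
  {"wx": -0.002, "wz": 0.005, "x": 0.4, "y": 0.8, "z": 46, "jaw": 0},
])

```text
t: 8.3
tcp_pos: [538.5, -299.7, 312.8]
eef_rot: [-3.137, -0.004, -1.432]
ft_force: [-0.5, 1.2, 10.4]
opening: 0.159
gripper_force: 30.0
```

```bash
python3 - <<'E'
from g import *
RP=np.column_stack([rx,np.cross(-zs,rx),-zs])
delta(RK(-1,0,10+90),RP)
E
```

```text
t 8.3 rv [-0.004 -0.004  0.   ] d [-0.745  1.133 48.785] q [-0.245  0.445 -0.142  0.002 -0.978  0.383] F [-0.468  1.193 10.392] T [ 0.75   0.108 -0.011] op 0.1591712002842179
```

Call:
jog_arm([
  {"y": 0.3, "z": 4, "jaw": 0},
  {"y": 0.5, "z": 8, "jaw": 0},
  {"y": 0.5, "z": 12, "jaw": 0},
  {"y": 0.5, "z": 16, "jaw": 0},
  {"y": 0.5, "z": 20, "jaw": 0},
])

```text
t: 8.72
tcp_pos: [537.9, -300.0, 293.3]
eef_rot: [-3.136, -0.004, -1.433]
ft_force: [-0.7, -0.9, 3.0]
opening: 0.156
gripper_force: 30.0
```

```bash
python3 - <<'E'
from g import *
RP=np.column_stack([rx,np.cross(-zs,rx),-zs])
delta(RK(-1,0,10+90),RP)
E
```

```text
t 8.72 rv [-0.006 -0.004  0.   ] d [-0.911  0.529 29.286] q [-0.246  0.464 -0.166  0.002 -0.934  0.383] F [-0.682 -0.882  3.043] T [-0.112 -0.106  0.097] op 0.15624030309733272
```

Call:
jog_arm([
  {"y": 0.2, "z": 4, "jaw": 0},
  {"y": 0.5, "z": 8, "jaw": 0},
  {"y": 0.5, "z": 12, "jaw": 0},
  {"y": 0.5, "z": 16, "jaw": 0},
  {"y": 0.5, "z": 20, "jaw": 0},
  {"y": 0.5, "z": 23, "jaw": 0},
  {"y": 0.5, "z": 25, "jaw": 0},
])

```text
t: 9.3
tcp_pos: [536.4, -299.5, 264.6]
eef_rot: [-3.142, 0.0, -1.434]
ft_force: [1.8, 1.3, 4.6]
opening: 0.158
gripper_force: 30.0
```

```bash
python3 - <<'E'
from g import *
RP=np.column_stack([rx,np.cross(-zs,rx),-zs])
delta(RK(-1,0,10+90),RP)
E
```

```text
t 9.3 rv [-0.     0.    -0.001] d [-0.019 -1.083  0.625] q [-0.246  0.495 -0.196 -0.    -0.88   0.383] F [1.828 1.305 4.648] T [ 0.223 -0.563  0.108] op 0.15804062227435137
```

Call:
jog_arm([
  {"y": -0.5, "z": 1, "jaw": 0},
  {"y": -0.5, "z": 2, "jaw": 0},
  {"y": -0.5, "z": 2, "jaw": 0},
  {"y": -0.5, "z": 2, "jaw": 0},
])

```text
t: 9.63
tcp_pos: [536.7, -299.3, 264.4]
eef_rot: [3.141, -0.0, -1.433]
ft_force: [-0.7, 1.8, 8.0]
opening: 0.157
gripper_force: 30.0
```

Call:
jog_arm([
  {"z": 1, "jaw": 0},
  {"z": 1, "jaw": 0},
  {"z": 1, "jaw": 0},
])

```text
t: 9.88
tcp_pos: [536.7, -299.2, 264.3]
eef_rot: [3.141, -0.001, -1.433]
ft_force: [-2.1, 4.1, 13.1]
opening: 0.155
gripper_force: 30.0
```

Call:
jog_arm([
  {"z": 1, "jaw": 0},
  {"z": 2, "jaw": 0},
  {"z": 3, "jaw": 0},
  {"z": 3, "jaw": 0},
  {"z": 3, "jaw": 0},
])

```text
t: 10.3
tcp_pos: [536.9, -299.1, 264.2]
eef_rot: [-3.141, -0.002, -1.432]
ft_force: [-4.9, 6.0, 24.8]
opening: 0.158
gripper_force: 30.1
```

```bash
python3 - <<'E'
from g import *
f=optics.grab_frame("scene"); w=optics.grab_frame("wrist")
s=sensors.sense(); print(s["tcp_pos"],s["ft_force"],s["wrist_torque"])
for p in[RK(x,0,z+10) for x,z in((-95,100),(75,100),(-95,0))]+[RK(105,0,93)]+[RK(-107,-65,80)]:
    q=proj("scene",p); print(q); cv2.circle(f,tuple(int(round(v)) for v in q),1,(0,0,255),-1)
W=np.zeros((600,800,3),np.uint8); W[:480,:480]=cv2.resize(f[150:270,230:350],None,fx=4,fy=4); W[:480,480:800]=w[:,160:480]
cv2.imwrite("pics/in1.png",W)
E
```

```text
[ 536.899 -299.086  264.216] [-5.114  6.862 24.675] [2.004 1.829 0.029]
[314.084 216.381]
[281.227 187.314]
[314.061 243.289]
[276.172 187.221]
[335.066 218.568]
```

View pics/in1.png

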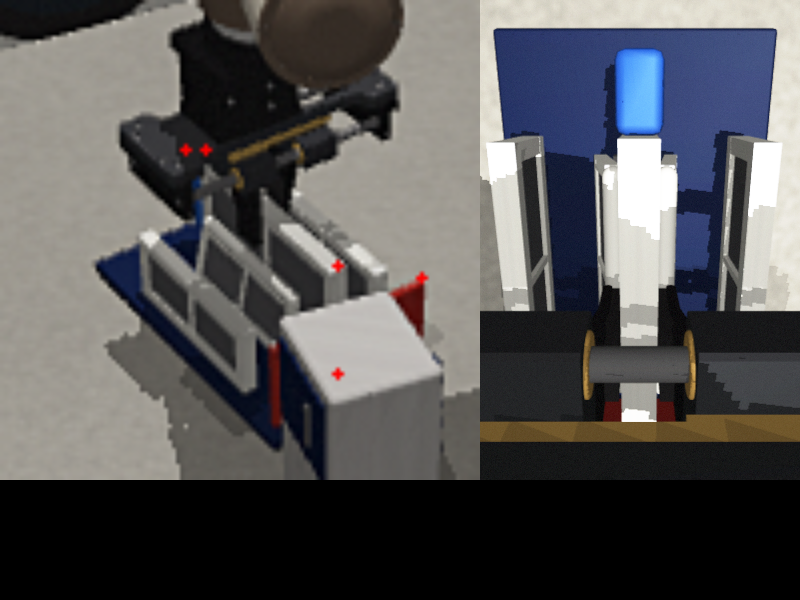

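The screen sits between both spread leaves, with its top tail corner on the predicted mark at (338,265). Its height has not changed from 13 to 25 N, so it is on the floor. I unload the wrist and release.

Call:
jog_arm([
  {"z": -2, "jaw": 0},
  {"z": -4, "jaw": 0},
  {"z": -5, "jaw": 0},
  {"z": -5, "jaw": 0},
  {"z": -5, "jaw": 0.3},
  {"z": -5, "jaw": 0.5},
  {"z": -5, "jaw": 0.6},
  {"z": -5, "jaw": 0.6},
  {"z": -5, "jaw": 0.6},
])

```text
t: 11.15
tcp_pos: [536.6, -299.5, 263.6]
eef_rot: [3.141, 0.0, -1.434]
ft_force: [0.1, 0.2, 0.6]
opening: 0.447
gripper_force: 0.0
```

Call:
jog_arm([
  {"jaw": 0.6},
  {"jaw": 0.6},
  {"jaw": 0.6},
  {"jaw": 0.6},
])

```text
t: 11.48
tcp_pos: [536.8, -299.5, 264.3]
eef_rot: [-3.141, -0.0, -1.434]
ft_force: [0.3, -0.8, 0.2]
opening: 0.588
gripper_force: 0.0
```

Call:
jog_arm([
  {"z": -10, "jaw": 0.6},
  {"z": -30, "jaw": 0.6},
  {"z": -60, "jaw": 0.6},
  {"z": -95, "jaw": 0.6},
  {"z": -130, "jaw": 0.6},
  {"z": -165, "jaw": 0.6},
  {"y": 30, "z": -185, "jaw": 0.6},
  {"y": 70, "z": -185, "jaw": 0.6},
  {"y": 110, "z": -185, "jaw": 0.6},
  {"y": 140, "z": -185, "jaw": 0.6},
])

```text
t: 12.32
tcp_pos: [395.2, -318.3, 450.7]
eef_rot: [-3.14, -0.001, -1.434]
ft_force: [-0.7, -0.9, -0.4]
opening: 0.598
gripper_force: 0.0
```

```bash
python3 - <<'E'
from g import *
s=sensors.sense(); print(s["t"],s["tcp_pos"],s["ft_force"])
fs={n:optics.grab_frame(n) for n in("top","scene","wrist")}
W=np.zeros((600,800,3),np.uint8)
for n,c in(("top","t"),("scene","s"),("wrist","w")):
    f=fs[n]
    for p in[RK(-95,0,110),RK(75,0,110),RK(105,0,93),RK(-107,-65,80),RK(-107,65,80)]:
        q=proj(n,p); print(n,q); cv2.circle(f,tuple(int(round(v)) for v in q),1,(0,0,255),-1)
W[:300,:400]=cv2.resize(fs["top"],(400,300)); W[:300,400:]=cv2.resize(fs["wrist"],(400,300))
W[300:,:400]=cv2.resize(fs["scene"][165:265,235:368],(400,300)); W[300:,400:]=cv2.resize(fs["top"][205:295,335:455],(400,300))
cv2.imwrite("pics/fin.png",W)
E
```

```text
12.3167 [ 395.187 -318.324  450.686] [-0.747 -0.922 -0.445]
top [363.954 254.41 ]
top [427.568 243.605]
top [437.268 242.129]
top [362.885 279.471]
top [354.481 231.962]
scene [314.084 216.381]
scene [281.227 187.314]
scene [276.172 187.221]
scene [335.066 218.568]
scene [297.27  235.664]
wrist [158.746 321.197]
wrist [131.845 123.237]
wrist [136.068  82.918]
wrist [238.74  316.925]
wrist [105.292 317.056]
```

View pics/fin.png

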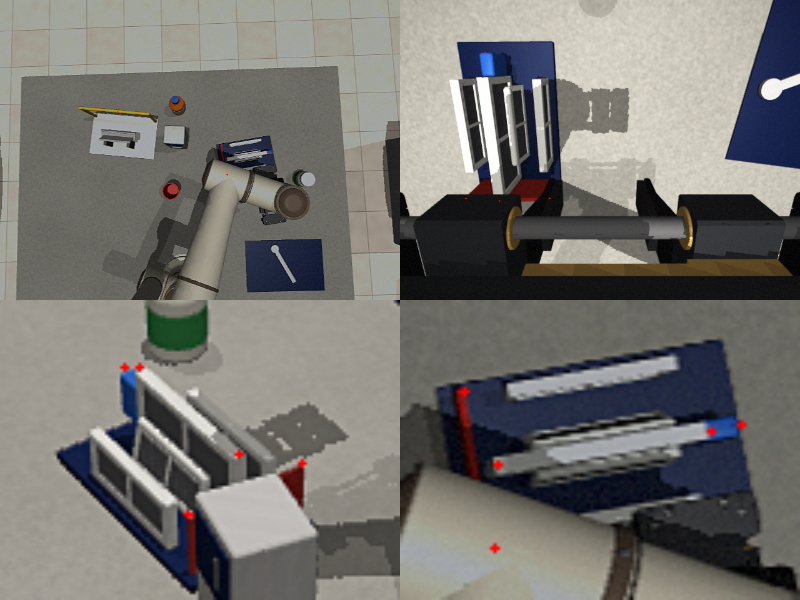

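The last pictures show the screen upright between both leaves, with its top tail and handle corners on the predicted marks: top view (364,254) and (428,244), scene view (314,216) and (281,187). The tail is short of the red plate, and the bottle, jar and cup have not moved. I hand the job in.

```bash
python3 -c "
from station import ctrl, optics, sensors, job_done
print(job_done())"
```

```text
the job is handed in; nothing more can be done
None
```

The lint screen is upright in the rack, pressed to the floor between the two sprung screens, handle out and tail short of the red end plate; I let go and handed the job in at about 12.5 s of the 64 s, with the bottle, jar and cup unmoved and no sign of a knock on the guard rail or coin meter.

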